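Shift the roller press into the marked gear

ROBOT

A 6-joint arm with a two-finger parallel gripper is mounted at the origin on the work surface. World frame = base frame: x ahead of the robot, y to its left, z up, the work surface at z = 0. Lengths are in m, angles in rad, forces in N, time in s.
With the tool pointing down it reaches from about 0.375 to 0.9 m from the base axis. Payload 3.1 kg.
Tool frame: the origin (TCP) lies between the finger pads; the fingertips stand 19 mm ahead of it and the grasp point (between the pads) is the TCP; y points along the fingers, x is the direction in which the jaws open and shut, and the axes are right-handed (so a half turn about y gives the same grasp; the last joint's range is limited). The gripper opens to 87 mm and grips with 3 to 60 N. Pads are 19 mm wide; open, the fingers measure 117 mm over their backs; the gripper's body (75 mm by 190 mm) begins 51 mm behind the grasp point.
Start: joints at [1.01, 0.527, 1.433, -0, 1.181, -0.178], TCP at [0.233, 0.58, 0.242] pointing down, gripper open.
Joint ranges: [-3.08, 3.08], [-0.75, 2.2], [0.22, 2.44], [-1.43, 4.57], [0, 2.65], [-2.85, 2.85]. Speed limits (rad/s): [2.79, 2.79, 3.14, 3.14, 3.14, 3.14].

INTERFACE

Orientations are given as a 3x3 rotation matrix whose columns are the frame's x, y, z axes.
In Python, from rig import arm, optics, recognise gives the robot as it stands.
- The arm moves only by the tool servo_tool, never from a script. Its argument "moves" is a list of rows, each an object with "grip": the gripper command: -1 is shut, 1 is fully open, values between are in proportion; "translation": the shift along the tool's x, y, z in m, a list of three; "spin": the turn about the tool's y in degrees. A call has 1 to 12 rows; each row is the pose to reach, as a shift and turn from the pose commanded when the call began, along the tool's axes at that moment; what a row does not reach only later rows make up. A row lasts 1/10 s, in which the tool goes at most 50 mm and 8.59 degrees, less where a joint would pass 70% of its speed; a pose out of reach is approached as far as the arm can. A call with a gripper value outside its range is refused whole. The fingers move at their own pace and stop on an object; the grip force is fixed at half the most. Time passes only in rows, so rows that repeat a pose let the fingers close. It gives the time, the measured TCP pose, the force and the opening at its end, in the units of the state.
- arm.read_state(): the state, without advancing time (a new reading comes with each control period).
- optics.read_camera(name): name is "scene" or "top" or "wrist"; returns a dict with "img" (400x640x3 uint8, red, green, blue), "fx", "fy", "cx", "cy" (pixels), "extrinsics" (4x4, takes a point from camera to world coordinates); the wrist camera has in their place "tool_from_camera" (4x4, takes a point from camera to tool coordinates, whose origin is the TCP and whose axes are the tool frame's). Camera axes: x right, y down, z forward; pixel columns grow to the right and rows downward; lengths in m; the calibration is good to about 2 mm. A picture is of the moment at which its call begins: read the wrist's pose just before it. There is no depth.
- arm.close_job(): hands the job in, once; it reports no verdict.
Trained networks look in the newest picture that a camera, given by its name, has taken for a name from the list of things; names that differ only in an ending like _2 or _b are one class to them, and where a whole thing is asked for, a point or a joint stands for the part that bears it (a point fixed in the world has none). Each returns a list of dicts, best first, with "score" (0 to 1); they miss things now and then, are a little off and sometimes report something else, mostly with a low value. They report only what shows in the picture. A call takes as long as a camera call.
- recognise(camera, name): "rect" ([centre column, centre row, width, height] in pixels, round what is visible of it).
The state is a dict: "clock": time; "joint_positions": joint angles; "qd": joint speeds; "effort": joint torques, N m; "tool_pos": TCP position; "orientation": TCP orientation; "ft_force": force on the tool from outside, world axes, zero at the start; "wrist_torque": the same for the moment, N m; "opening": opening from 0.0 (shut) to 1.0 (fully open).
Only numpy, scipy, OpenCV 4.12 (cv2) and the standard library are available. Lean on these libraries where they do the work, as an engineer would, in place of code of your own. Each camera call takes 0.05 s, during which the arm holds its last target.

TASK

Push the press's selector lever through its H-shaped gate into the slot marked by the round-headed index pin (the other slot ends have flat square plates), fully home against the slot's end, and leave it there. Only push the grip with the fingers: do not pinch it between them, and leave the things standing about where they are.

Things in the scene. Friction and masses are not known exactly. Their poses are not given: they have to be found in the camera images.
- press: fixed inking-roller press: green gearbox 160 (x) x 150 (y) x 130 mm high, with an H-gate plate as its top, on a base plate 320 mm wide; black roller beyond it, top 96 mm high. Origin on the table below the gate's centre; its x axis points away from the robot (far; turned by up to 0.35 rad), y left, z up
- gate_centre (a point): centre of the H-gate, on the plate's top, axes as the press. Two slots along x, 20 mm wide, centred at y = +25 (left) and -25 mm (right), end at x = -34 (near) and +34 mm (far); a cross channel along y, 20 mm wide, joins them at x = 0. Steel 8 mm thick; corners at the channel are rounded to 6 mm. The lever cannot pass the solid parts
- lever_grip (a point): selector lever: 12 mm steel shaft up through the gate, tilting about a pivot under the gate's centre, 5 mm above the table. Black grip of four upright round lobes, 32 x 32 mm, 150 to 215 mm from the pivot. Point: mid-grip, on the axis, 180 mm from the pivot; in the slot ends about 40 mm (x) and 36 mm (y) from the gate's centre. Moves with about 2 N, no spring, stays where left
- lever_gate (a point): point on the lever shaft's axis 125 mm from the pivot, about level with the gate plate's top; at the slot ends it is 28 mm (x) and 25 mm (y) from the gate's centre
- swing_fore (a joint): lever's tilt along the slots, rad: 0 = in line with the cross channel, +0.23 = far slot ends, -0.23 = near slot ends. The lever starts anywhere along the left slots
- swing_side (a joint): lever's tilt across, rad: +0.20 = in the left slots, -0.20 = in the right slots
- pin_axis (a point): index pin marking the wanted slot: dark steel, ball head 24 mm across, 24 mm tall, fixed on the plate 28 mm beyond that slot's end (62 mm along the press's x, 25 mm along y from the gate's centre). Point on its axis, 12 mm above the plate. The other three slot ends have flat square 18 x 18 x 4 mm plates. The pin stands on the right: near or far
- ink_jar_mid (a point): bystander, loose: small amber glass jar with white lid, 42 mm across, 62 mm tall, standing on the press's base plate just left of the housing; point half-way up
- print_block_mid (a point): bystander, loose: wooden hand-printing block, 60 x 45 x 22 mm with a 20 x 28 x 22 mm grip on top, on the base plate just right of the housing; point on its axis 22 mm above its underside
- dye_cup_mid (a point): bystander, loose: open clear plastic cup, 84 mm across the rim, 70 mm tall, left of the press; point half-way up
- rinse_tub_mid (a point): bystander, loose: open white plastic tub, 100 mm across the rim, 85 mm tall, right of the press; point half-way up
- scraper_mid (a point): bystander, loose: flat blue plastic scraper, 120 x 70 mm, up to 12 mm thick, lying on the table; point 4 mm above its underside
- spool_mid (a point): bystander, loose: turned wooden spool, 48 mm across, 65 mm tall, standing on the table at the left; point half-way up
- brush_grip (a point): bystander, loose: flat-lying brush in front of the press; point on its handle

How it is judged:
By the outcome, as a careful person would: the job done as asked, in the order asked, and still so for the second after the job is handed in, with the robot touching nothing.
It also fails if it takes over 64 s, if anything falls off the work surface, if the arm or the gripper's body presses on something with over 40 N, if the wrist force passes 120 N, or if a joint passes its speed limit or range.

## Working session

There is one attempt and no reset: what is moved stays moved. The work goes in short steps, Python scripts to look and compute and a tool call to move; the robot and the scene stay as the last step left them, time stands still between calls to the robot, and variables do not carry over. Pictures are saved under pics/ and viewed, and the job is handed in when it is done.

Besides the shell and the picture viewer there is one more tool, called after "Emit:" as name([rows], argument=value, ...), one row to a line, values as JSON. servo_tool: Moves the arm, as the interface text tells. Its arguments: {"type":"object","properties":{"moves":{"type":"array"}},"required":["moves"]}

```bash
mkdir -p pics; ls
cat > h.py <<'E'
import numpy as np, cv2
from rig import arm, optics, recognise
def snap(n,f):
    c=optics.read_camera(n); cv2.imwrite('pics/'+f,cv2.cvtColor(c['img'],cv2.COLOR_RGB2BGR)); return c
def ray(c,u,v,z,E=None):
    E=np.array(c['extrinsics']) if E is None else E
    d=E[:3,:3]@np.array([(u-c['cx'])/c['fx'],(v-c['cy'])/c['fy'],1]); o=E[:3,3]
    return o+d*(z-o[2])/d[2]
def proj(c,P,E=None):
    E=np.array(c['extrinsics']) if E is None else E
    p=E[:3,:3].T@(np.array(P)-E[:3,3]); return np.array([c['fx']*p[0]/p[2]+c['cx'],c['fy']*p[1]/p[2]+c['cy']])
E
python3 - <<'E'
from h import *
s=arm.read_state(); print(s)
for n in ['scene','top']:
    c=snap(n,n+'0.png'); print(n,c['fx'],c['cx'],c['cy'],np.round(c['extrinsics'],3).tolist())
    for k in ['press','lever_grip','lever_gate','pin_axis','gate_centre']:
        try: print(k,[(np.round(r['rect'],1).tolist(),round(r['score'],2)) for r in recognise(n,k)][:3])
        except Exception as e: print(k,e)
E
```

```text
pics
{'clock': 0.0, 'joint_positions': array([ 1.00949739e+00,  5.28504917e-01,  1.43387037e+00, -9.85320644e-06,
        1.18141101e+00, -1.78504881e-01]), 'qd': array([ 0.00143081, -0.00062009, -0.00101299,  0.00047019, -0.00069913,
       -0.00045161]), 'effort': array([-1.61853964e-04, -4.40037632e+01, -1.76592493e+01,  6.32674713e-02,
        5.81607269e-02, -1.83167340e-04]), 'tool_pos': array([0.23305513, 0.57918751, 0.24055795]), 'orientation': array([[ 3.73509026e-01, -1.15992892e-03, -9.27625820e-01],
       [ 9.27624029e-01, -1.86191192e-03,  3.73510634e-01],
       [-2.16040336e-03, -9.99997594e-01,  3.80537026e-04]]), 'ft_force': array([-0.26102413, -0.58251437, -0.8263583 ]), 'wrist_torque': array([ 0.01162715, -0.0357872 ,  0.02040177]), 'opening': 0.999826801483517}
scene 469.9832521606805 326.2879021177031 200.40988554993908 [[-0.832, 0.447, -0.329, 0.952], [0.555, 0.686, -0.47, 0.682], [0.016, -0.574, -0.819, 1.131], [0.0, 0.0, 0.0, 1.0]]
press [([323.3, 232.3, 153.8, 132.7], 0.89)]
lever_grip [([349.2, 193.1, 19.9, 25.1], 0.62)]
lever_gate [([345.9, 194.0, 19.8, 24.8], 0.68)]
pin_axis [([309.7, 197.7, 9.8, 9.3], 0.47)]
gate_centre [([321.9, 231.8, 146.5, 140.8], 0.69)]
top 415.0059384369036 320.7579385802642 198.0034371499644 [[0.027, -0.989, 0.142, 0.361], [-1.0, -0.027, 0.005, 0.137], [-0.001, -0.142, -0.99, 1.378], [0.0, 0.0, 0.0, 1.0]]
press [([331.8, 195.5, 106.5, 92.0], 0.6)]
lever_grip [([322.6, 202.9, 10.7, 13.7], 0.5)]
lever_gate [([320.5, 204.2, 10.3, 14.3], 0.58)]
pin_axis [([340.1, 182.4, 11.4, 5.2], 0.59)]
gate_centre [([331.6, 196.7, 106.6, 93.5], 0.72)]
```

Run:
```python
import cv2
a=cv2.imread('pics/scene0.png')[130:310,220:440]; cv2.imwrite('pics/s0c.png',cv2.resize(a,None,fx=3.5,fy=3.2,interpolation=3))
a=cv2.imread('pics/top0.png')[140:250,260:400]; cv2.imwrite('pics/t0c.png',cv2.resize(a,None,fx=5,fy=5,interpolation=3))
```

```text
(no output)
```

View pics/scene0.png

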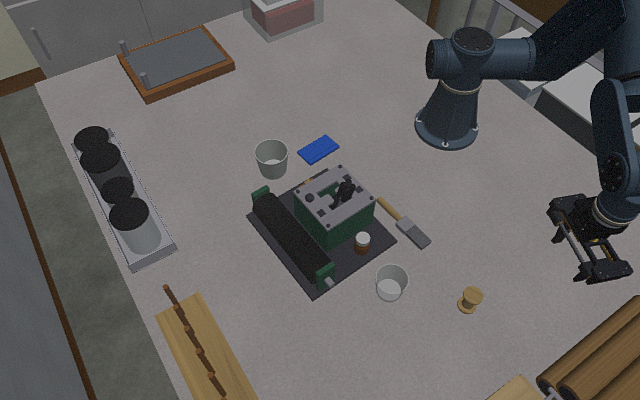

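View pics/s0c.png

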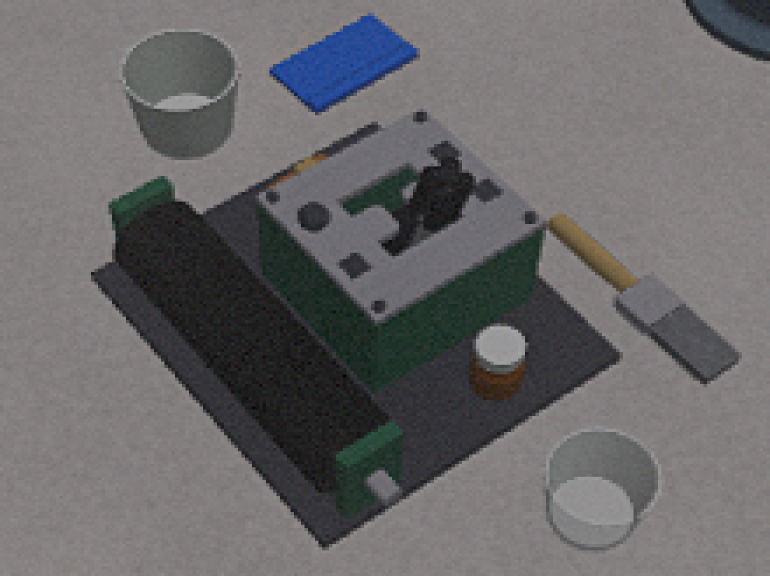

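View pics/t0c.png

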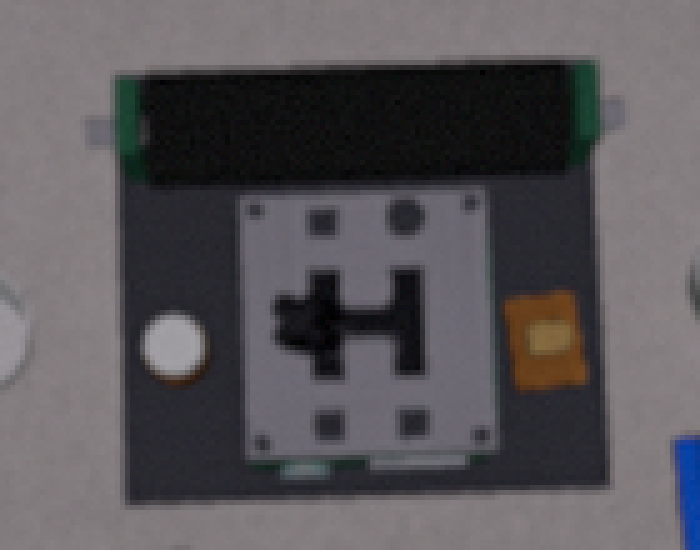

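View pics/top0.png

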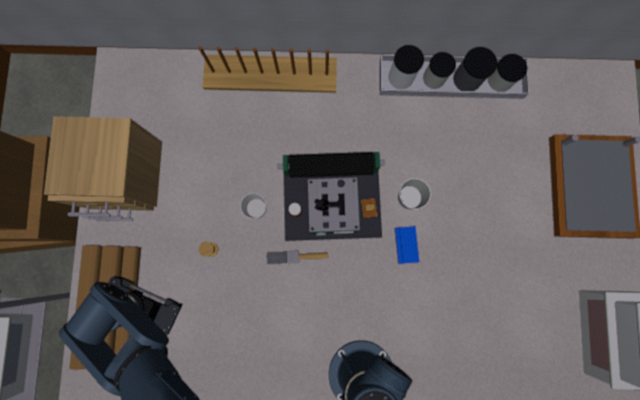

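The picture shows the pin far right (scene (309,198), top (341,183)) and flat plates at the other three slot ends. The lever is in the left slot near the cross channel. Next I fit the press pose from both views.

```bash
cat > fit.py <<'E'
from h import *
from scipy.optimize import least_squares
ct=optics.read_camera('top'); cs=optics.read_camera('scene')
P=[(62,25,.134),(-62,25,.134),(-62,-25,.134),(62,-25,.142)]
T=[(322,222),(330,424),(413,422),(405,217)]; S=[(354,265),(487,189),(445,150),(313,216)]
C=[(80,75,.13),(80,-75,.13),(-80,-75,.13),(-80,75,.13)]
TC=[(240,198),(487,188),(497,450),(246,460)]
t=[(260+u/5,140+v/5) for u,v in T+TC]; s=[(220+u/3.5,130+v/3.2) for u,v in S]
def W(p,q):
    x,y,a=p; c,d=np.cos(a),np.sin(a); X,Y=q[0]/1e3,q[1]/1e3
    return [x+c*X-d*Y,y+d*X+c*Y,q[2]]
def r(p,which=2):
    o=[]
    if which!=1: o+=[proj(ct,W(p,q))-b for q,b in zip(P+C,t)]
    if which!=0: o+=[proj(cs,W(p,q))-b for q,b in zip(P,s)]
    return np.ravel(o)
for w in (0,1,2):
    f=least_squares(r,[.57,.1,0],args=(w,)); print(w,f.x.round(4),f.fun.round(1))
p=f.x
def grip(v):
    a,b=v; # shared tilt: fore about y, side about x
    d=np.array([np.tan(a),np.tan(b),1]); d/=np.linalg.norm(d); g=d*180
    return W(p,(g[0],g[1],.005+g[2]/1e3))
for n,c,z in(('top',ct,0),('scene',cs,0)):
    for k in('lever_grip','lever_gate'):
        for o in recognise(n,k)[:1]: print(n,k,o['rect'], ray(c,*o['rect'][:2],.18).round(4))
for a in(-.23,-.1,0,.1): print(a,np.round(grip((a,.2)),4),proj(ct,grip((a,.2))).round(1),proj(cs,grip((a,.2))).round(1))
E
python3 fit.py
```

```text
0 [0.5212 0.1034 0.0605] [ 0.1 -0.  -0.1  0.3  0.   0.1  0.1 -0.  -0.  -0.3 -0.4  0.1  0.   0.1
  0.3 -0.3]
1 [0.5218 0.1048 0.0572] [ 0.  -0.4 -0.2  0.1 -0.   0.2  0.2  0.2]
2 [0.5214 0.1039 0.0598] [-0.  -0.1 -0.2  0.2 -0.2  0.1 -0.1 -0.1 -0.2 -0.3 -0.5  0.1 -0.2  0.
  0.1 -0.4  0.1 -0.7 -0.3 -0.3 -0.1 -0.1  0.2 -0.1]
top lever_gate [321.1, 207.6, 11.1, 8.7] [0.5047 0.1404 0.18  ]
scene lever_grip [347.6, 191.0, 17.9, 23.8] [0.5085 0.1411 0.18  ]
scene lever_gate [346.6, 193.7, 19.9, 24.4] [0.5154 0.1465 0.18  ]
-0.23 [0.4791 0.1362 0.1769] [322.3 216.5] [355.9 185.3]
-0.1 [0.5017 0.1383 0.1806] [321.8 208.6] [349.2 188.9]
0 [0.5192 0.1396 0.1814] [321.5 202.6] [343.8 192.2]
0.1 [0.5368 0.1404 0.1806] [321.4 196.6] [338.2 195.7]
```

```bash
cat > go.py <<'E'
import sys
from h import *
c0=np.array([.5214,.1039]);a=.0598
R=np.array([[np.cos(a),-np.sin(a)],[np.sin(a),np.cos(a)]])
s=arm.read_state(); p=s['tool_pos']; O=s['orientation']
print('t',s['clock'],'pressXY mm',(R.T@(p[:2]-c0)*1e3).round(1),'z',p[2].round(4),'spin need',round(-np.degrees((a+np.pi/2)-np.arctan2(O[1,0],O[0,0])),2),'F press',(R.T@s['ft_force'][:2]).round(2),s['ft_force'][2].round(2),'op',round(s['opening'],3),'q',s['joint_positions'].round(2))
if len(sys.argv)>3:
    X,Y,z=map(float,sys.argv[1:4]); w=np.r_[c0+R@np.array([X,Y])/1e3,z]; print('world',w.round(4),'tool shift',(O.T@(w-p)).round(4))
E
python3 go.py -70 36 .27
```

```text
t 0.9 pressXY mm [-259.   492.2] z 0.2416 spin need -25.36 F press [ 0.69 -1.33] 0.01 op 1.002 q [ 1.01  0.53  1.43 -0.    1.18 -0.18]
world [0.4494 0.1357 0.27  ] tool shift [-0.3313 -0.0284 -0.3662]
```

Emit:
servo_tool([
  {"grip": -1, "translation": [0, -0.028, 0], "spin": 0},
  {"grip": -1, "translation": [-0.033, -0.028, -0.037], "spin": -5},
  {"grip": -1, "translation": [-0.066, -0.028, -0.073], "spin": -10},
  {"grip": -1, "translation": [-0.1, -0.028, -0.11], "spin": -15},
  {"grip": -1, "translation": [-0.133, -0.028, -0.147], "spin": -20},
  {"grip": -1, "translation": [-0.166, -0.028, -0.183], "spin": -25.4},
  {"grip": -1, "translation": [-0.2, -0.028, -0.22], "spin": -25.4},
  {"grip": -1, "translation": [-0.233, -0.028, -0.256], "spin": -25.4},
  {"grip": -1, "translation": [-0.266, -0.028, -0.293], "spin": -25.4},
  {"grip": -1, "translation": [-0.3, -0.028, -0.33], "spin": -25.4},
  {"grip": -1, "translation": [-0.331, -0.028, -0.366], "spin": -25.4},
  {"grip": -1, "translation": [-0.331, -0.028, -0.366], "spin": -25.4},
])

```text
clock: 2.1
tool_pos: [0.453, 0.1313, 0.2701]
orientation: [[-0.053, 0.004, -0.999], [0.999, -0.002, -0.053], [-0.002, -1.0, -0.004]]
ft_force: [-0.4, 0.4, -0.3]
opening: 0.037
```

```bash
python3 go.py -62 36 .185
python3 - <<'E'
from h import *
s=arm.read_state(); c=snap('wrist','w1.png'); print(c['fx'],c['cx'],c['cy'],np.round(c['tool_from_camera'],3).tolist())
E
```

```text
t 2.1 pressXY mm [-66.6  31.4] z 0.2701 spin need -0.38 F press [-0.38  0.4 ] -0.33 op 0.037 q [ 0.05  0.28  1.77 -0.    1.09 -1.58]
world [0.4574 0.1361 0.185 ] tool shift [ 0.0048  0.0851 -0.0043]
288.12764878400105 315.76135169980785 201.96496720553267 [[1.0, 0.0, 0.001, 0.0], [-0.0, -0.302, 0.953, -0.144], [0.0, -0.953, -0.302, 0.084], [0.0, 0.0, 0.0, 1.0]]
```

View pics/w1.png

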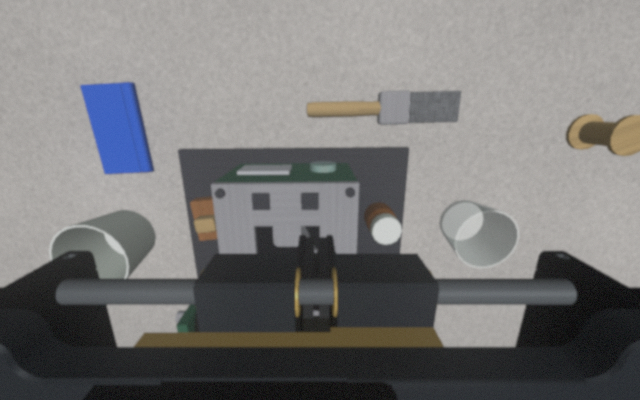

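Emit:
servo_tool([
  {"grip": -1, "translation": [0.005, 0.04, 0], "spin": -0.4},
  {"grip": -1, "translation": [0.005, 0.085, 0], "spin": -0.4},
  {"grip": -1, "translation": [0.005, 0.085, -0.01], "spin": -0.4},
  {"grip": -1, "translation": [0.005, 0.085, -0.02], "spin": -0.4},
  {"grip": -1, "translation": [0.005, 0.085, -0.025], "spin": -0.4},
  {"grip": -1, "translation": [0.005, 0.085, -0.027], "spin": -0.4},
  {"grip": -1, "translation": [0.005, 0.085, -0.027], "spin": -0.4},
])

```text
clock: 2.85
tool_pos: [0.4772, 0.1429, 0.1861]
orientation: [[-0.068, 0.003, -0.998], [0.998, 0.0, -0.068], [0.0, -1.0, -0.003]]
ft_force: [0.3, -0.0, -0.2]
opening: 0.002
```

```bash
python3 go.py -28 36 .185
python3 - <<'E'
from h import *
snap('scene','s2.png'); snap('top','t2.png')
a=cv2.imread('pics/s2.png')[150:250,280:400]; cv2.imwrite('pics/s2c.png',cv2.resize(a,None,fx=6,fy=6,interpolation=3))
a=cv2.imread('pics/t2.png')[140:250,260:400]; cv2.imwrite('pics/t2c.png',cv2.resize(a,None,fx=5,fy=5,interpolation=3))
E
```

```text
t 2.85 pressXY mm [-41.7  41.6] z 0.1861 spin need 0.45 F press [ 0.31 -0.07] -0.16 op 0.002 q [ 0.07  0.44  1.81  0.    0.89 -1.57]
world [0.4913 0.1382 0.185 ] tool shift [-0.0057  0.0011 -0.0137]
```

View pics/s2c.png

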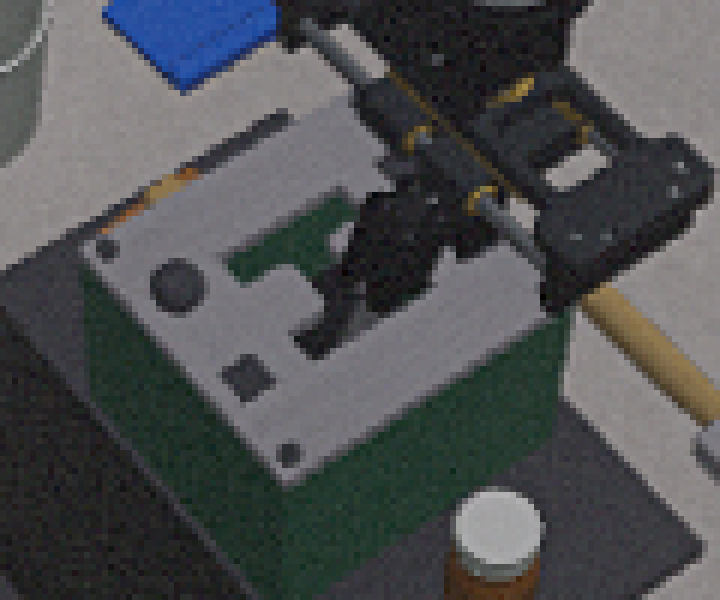

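View pics/t2c.png

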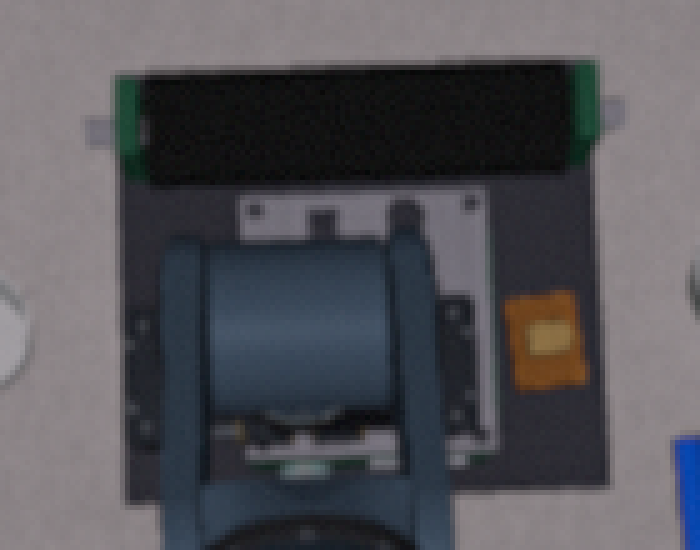

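Emit:
servo_tool([
  {"grip": -1, "translation": [-0.005, 0.001, 0], "spin": 0.3},
  {"grip": -1, "translation": [-0.005, 0.001, -0.004], "spin": 0.3},
  {"grip": -1, "translation": [-0.005, 0.001, -0.008], "spin": 0.3},
  {"grip": -1, "translation": [-0.005, 0.001, -0.01], "spin": 0.3},
  {"grip": -1, "translation": [-0.005, 0.001, -0.01], "spin": 0.3},
])

```text
clock: 3.45
tool_pos: [0.4865, 0.1383, 0.1834]
orientation: [[-0.062, -0.0, -0.998], [0.998, -0.0, -0.062], [-0.0, -1.0, 0.0]]
ft_force: [0.3, 0.7, -0.3]
opening: 0.005
```

```bash
cat > sc.py <<'E'
import sys
from h import *
n=sys.argv[1]
snap('scene',n+'.png')
a=cv2.imread('pics/'+n+'.png')[150:250,280:400]; cv2.imwrite('pics/'+n+'c.png',cv2.resize(a,None,fx=6,fy=6,interpolation=3))
print([(np.round(r['rect'],1).tolist(),round(r['score'],2)) for k in('lever_grip','lever_gate') for r in recognise('scene',k)][:3])
E
python3 go.py -26 36 .185; python3 sc.py s3
```

```text
t 3.45 pressXY mm [-32.8  36.4] z 0.1834 spin need 0.14 F press [0.29 0.65] -0.33 op 0.005 q [ 0.06  0.45  1.79 -0.    0.9  -1.58]
world [0.4933 0.1383 0.185 ] tool shift [-0.0004 -0.0016 -0.0068]
[([346.6, 192.5, 16.1, 21.6], 0.75), ([344.4, 194.7, 19.5, 25.7], 0.55), ([313.9, 150.4, 31.4, 34.9], 0.47)]
```

View pics/s3c.png

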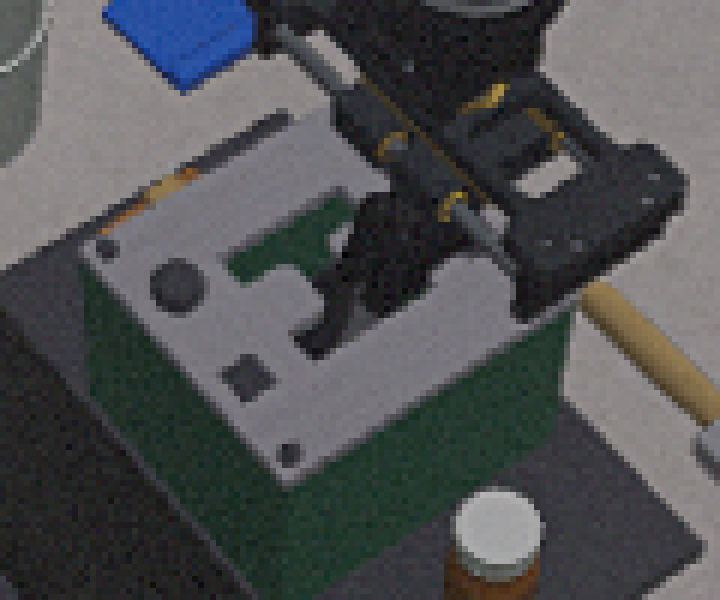

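```bash
cat > ov.py <<'E'
import sys
from h import *
# overlay lever model on saved picture: ov.py name side fore...
n=sys.argv[1]; b=float(sys.argv[2]); F=list(map(float,sys.argv[3:]))
c0=np.array([.5214,.1039]);a=.0598
R=np.array([[np.cos(a),-np.sin(a)],[np.sin(a),np.cos(a)]])
cs=optics.read_camera('scene')
ims=[]
for f in F:
    im=cv2.imread('pics/'+n+'.png')[150:250,300:380]; im=cv2.resize(im,None,fx=5,fy=5,interpolation=3)
    im=np.clip(im.astype(int)*2,0,255).astype(np.uint8)
    d=np.array([np.tan(f),np.tan(b),1]);d/=np.linalg.norm(d)
    def px(q):
        w=np.r_[c0+R@(q[:2]/1e3),q[2]/1e3]; u=proj(cs,w); return tuple(int(v) for v in ((u-np.array([300,150]))*5+2.5))
    ex=np.cross([0,1,0],d);ex/=np.linalg.norm(ex);ey=np.cross(d,ex)
    o=np.array([0,0,5.])
    cv2.line(im,px(o+d*115),px(o+d*215),(0,0,255),1)
    for h in(150,215):
        pts=[px(o+d*h+16*(np.cos(t)*ex+np.sin(t)*ey)) for t in np.linspace(0,6.28,25)]
        cv2.polylines(im,[np.array(pts)],True,(0,255,255),1)
    cv2.putText(im,str(f),(10,480),0,.7,(0,0,255),2); ims.append(im)
cv2.imwrite('pics/ov_%s.png'%n,cv2.resize(np.hstack(ims),None,fx=800/(400*len(ims)) ,fy=800/(400*len(ims))) if len(ims)>2 else np.hstack(ims))
E
python3 - <<'E'
E
cp pics/scene0.png pics/b0.png; python3 ov.py b0 .2 -.08 -.03
```

```text
(no output)
```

View pics/ov_b0.png

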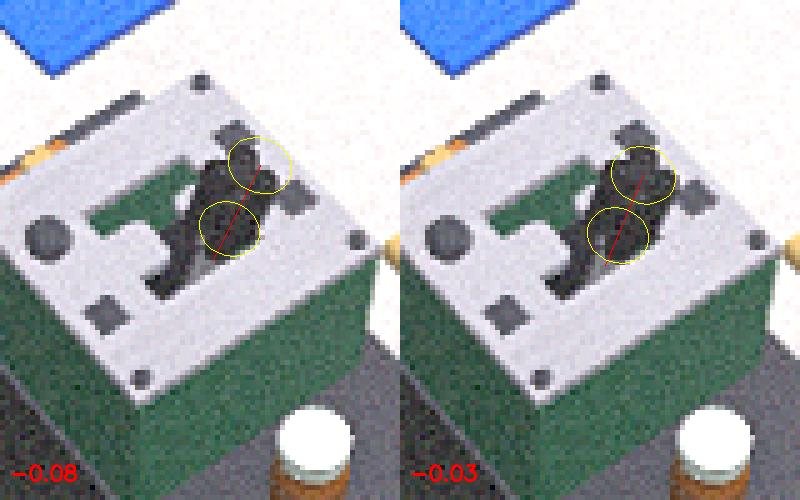

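```bash
python3 ov.py b0 .2 0 0.04
```

```text
(no output)
```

View pics/ov_b0.png

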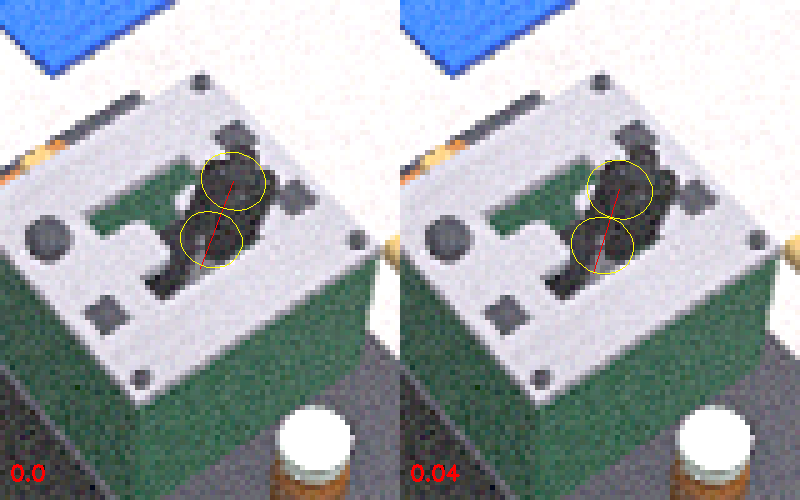

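Emit:
servo_tool([
  {"grip": -1, "translation": [0, 0, -0.002], "spin": 0.1},
  {"grip": -1, "translation": [0, 0, -0.004], "spin": 0.1},
  {"grip": -1, "translation": [0, 0, -0.005], "spin": 0.1},
  {"grip": -1, "translation": [0, 0, -0.005], "spin": 0.1},
])

```text
clock: 4.1
tool_pos: [0.4914, 0.1387, 0.1836]
orientation: [[-0.061, 0.0, -0.998], [0.998, 0.0, -0.061], [0.0, -1.0, -0.0]]
ft_force: [0.4, -0.3, 0.7]
opening: 0.004
```

```bash
python3 go.py -26 36 .185; python3 sc.py s4; python3 ov.py s4 .2 -.03 0
```

```text
t 4.1 pressXY mm [-27.9  36.5] z 0.1836 spin need 0.04 F press [ 0.35 -0.3 ] 0.69 op 0.004 q [ 0.06  0.46  1.78  0.    0.91 -1.58]
world [0.4933 0.1383 0.185 ] tool shift [-0.0005 -0.0014 -0.0019]
[([345.6, 195.4, 20.3, 21.7], 0.81), ([343.2, 196.1, 16.5, 22.1], 0.75), ([469.4, 300.0, 28.1, 26.4], 0.64)]
```

View pics/ov_s4.png

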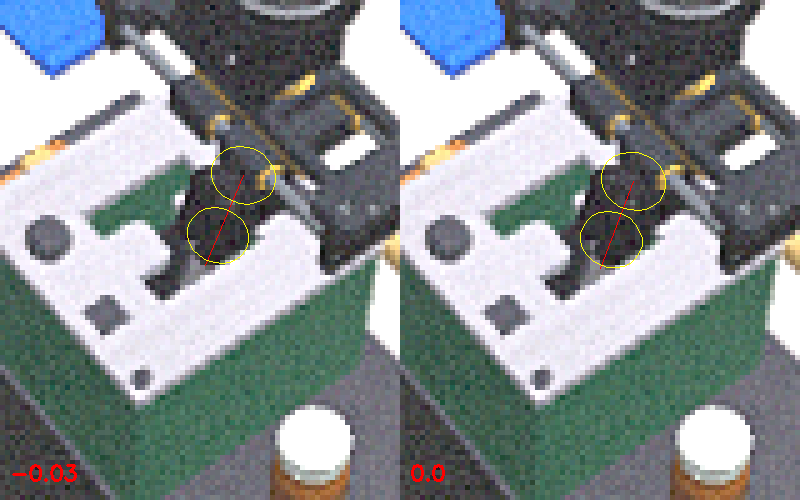

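Emit:
servo_tool([
  {"grip": -1, "translation": [0, 0, -0.002], "spin": 0},
  {"grip": -1, "translation": [0, 0, -0.002], "spin": 0},
  {"grip": -1, "translation": [0, 0, -0.002], "spin": 0},
])

```text
clock: 4.6
tool_pos: [0.4933, 0.1388, 0.1835]
orientation: [[-0.06, 0.0, -0.998], [0.998, -0.0, -0.06], [-0.0, -1.0, -0.0]]
ft_force: [-0.8, -0.1, 0.5]
opening: 0.006
```

```bash
python3 go.py -60 36 .185; python3 sc.py s5
python3 - <<'E'
import cv2,numpy as np
I=[cv2.imread('pics/%s.png'%n)[170:220,315:365] for n in('scene0','s3','s4','s5')]
cv2.imwrite('pics/cmp.png',np.vstack([np.hstack([np.clip(cv2.resize(i,None,fx=6,fy=6,interpolation=2).astype(int)*2.5,0,255).astype(np.uint8) for i in I[k:k+2]]) for k in(0,2)]))
E
```

```text
t 4.6 pressXY mm [-25.9  36.5] z 0.1835 spin need 0.04 F press [-0.83 -0.01] 0.54 op 0.006 q [ 0.06  0.46  1.77 -0.    0.91 -1.58]
world [0.4594 0.1362 0.185 ] tool shift [-0.0004 -0.0015  0.0341]
[([345.0, 193.9, 16.3, 21.8], 0.69), ([343.3, 197.1, 17.4, 21.0], 0.47)]
```

View pics/cmp.png

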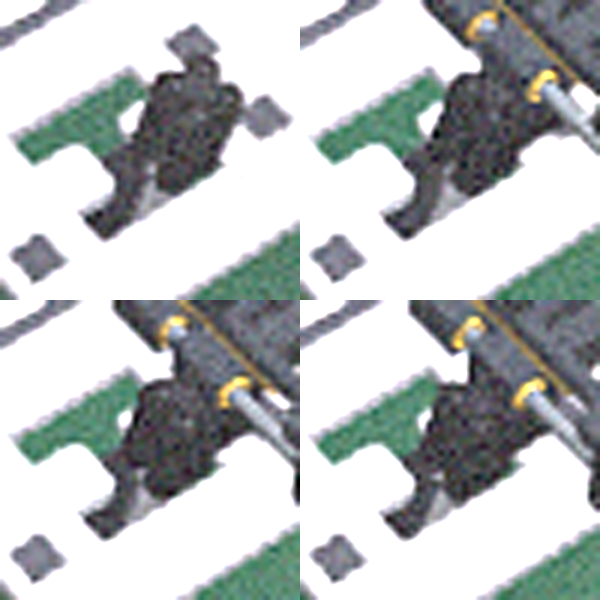

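Emit:
servo_tool([
  {"grip": -1, "translation": [0, 0, 0.034], "spin": 0},
  {"grip": -1, "translation": [0.02, 0, 0.034], "spin": 0},
  {"grip": -1, "translation": [0.053, 0, 0.034], "spin": 0},
  {"grip": -1, "translation": [0.053, 0, 0.02], "spin": 0},
  {"grip": -1, "translation": [0.053, 0, -0.02], "spin": 0},
  {"grip": -1, "translation": [0.053, 0, -0.026], "spin": 0},
  {"grip": -1, "translation": [0.053, 0, -0.026], "spin": 0},
  {"grip": -1, "translation": [0.053, 0, -0.026], "spin": 0},
])

```text
clock: 5.55
tool_pos: [0.5149, 0.193, 0.1831]
orientation: [[-0.06, -0.002, -0.998], [0.998, -0.0, -0.06], [-0.0, -1.0, 0.002]]
ft_force: [0.0, -0.2, 0.1]
opening: 0.008
```

```bash
python3 go.py 0 67 .185; python3 sc.py s6; python3 ov.py s6 .2 -.03 0.02
```

```text
t 5.55 pressXY mm [-1.1 89.3] z 0.1831 spin need 0.03 F press [-0.01 -0.16] 0.12 op 0.008 q [ 0.16  0.51  1.68  0.    0.96 -1.48]
world [0.5174 0.1708 0.185 ] tool shift [-0.0223 -0.0019 -0.0011]
[([342.4, 198.6, 11.5, 14.1], 0.46), ([342.9, 199.2, 13.5, 19.9], 0.59)]
```

View pics/ov_s6.png

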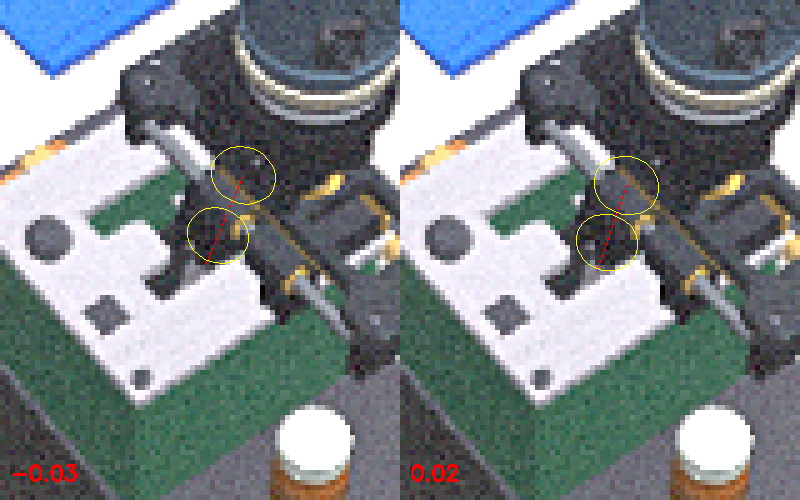

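Emit:
servo_tool([
  {"grip": -1, "translation": [-0.012, -0.001, -0.001], "spin": 0},
  {"grip": -1, "translation": [-0.02, -0.001, -0.001], "spin": 0},
  {"grip": -1, "translation": [-0.026, -0.001, -0.001], "spin": 0},
  {"grip": -1, "translation": [-0.03, -0.001, -0.001], "spin": 0},
  {"grip": -1, "translation": [-0.033, -0.001, -0.001], "spin": 0},
  {"grip": -1, "translation": [-0.033, -0.001, -0.001], "spin": 0},
])

```text
clock: 6.35
tool_pos: [0.5193, 0.1599, 0.1847]
orientation: [[-0.06, 0.001, -0.998], [0.998, -0.0, -0.06], [-0.0, -1.0, -0.001]]
ft_force: [0.1, 0.3, 1.4]
opening: 0.01
```

```bash
python3 go.py 0 -5 .185; python3 sc.py s7; python3 ov.py s7 .14 -.03 0.02
```

```text
t 6.35 pressXY mm [ 1.2 56. ] z 0.1847 spin need 0.01 F press [0.13 0.27] 1.36 op 0.01 q [ 0.09  0.49  1.7  -0.    0.95 -1.54]
world [0.5217 0.0989 0.185 ] tool shift [-0.061  -0.0003  0.0012]
[([270.5, 158.8, 35.0, 45.0], 0.55)]
```

View pics/ov_s7.png

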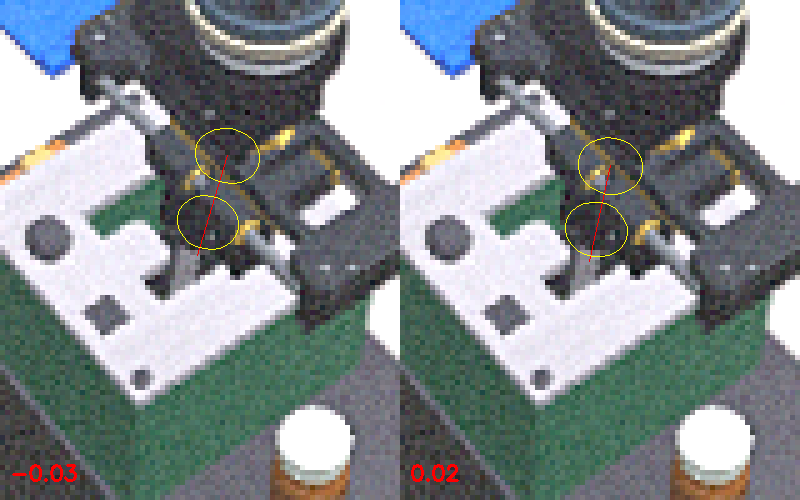

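Emit:
servo_tool([
  {"grip": -1, "translation": [-0.005, 0, 0.001], "spin": 0},
  {"grip": -1, "translation": [-0.01, 0, 0.001], "spin": 0},
  {"grip": -1, "translation": [-0.016, 0, 0.001], "spin": 0},
  {"grip": -1, "translation": [-0.022, 0, 0.001], "spin": 0},
  {"grip": -1, "translation": [-0.028, 0, 0.001], "spin": 0},
  {"grip": -1, "translation": [-0.028, 0, 0.001], "spin": 0},
])

```text
clock: 7.15
tool_pos: [0.5196, 0.1312, 0.1844]
orientation: [[-0.059, -0.001, -0.998], [0.998, -0.001, -0.059], [-0.001, -1.0, 0.001]]
ft_force: [0.1, 0.8, -0.5]
opening: 0.002
```

```bash
python3 go.py 0 -5 .185; python3 sc.py s8; python3 ov.py s8 -0.01 -.02 0.02
```

```text
t 7.15 pressXY mm [-0.2 27.4] z 0.1844 spin need -0.02 F press [0.12 0.81] -0.45 op 0.002 q [ 0.04  0.49  1.71 -0.    0.94 -1.59]
world [0.5217 0.0989 0.185 ] tool shift [-0.0324 -0.0006 -0.0002]
[([472.2, 299.8, 28.2, 26.7], 0.46)]
```

View pics/ov_s8.png

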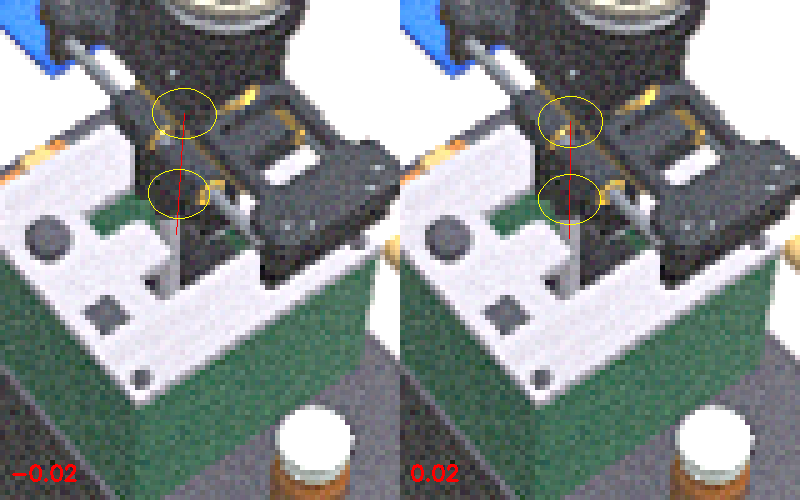

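Emit:
servo_tool([
  {"grip": -1, "translation": [-0.006, 0, 0], "spin": 0},
  {"grip": -1, "translation": [-0.012, 0, 0], "spin": 0},
  {"grip": -1, "translation": [-0.018, 0, 0], "spin": 0},
  {"grip": -1, "translation": [-0.024, 0, 0], "spin": 0},
  {"grip": -1, "translation": [-0.03, 0, 0], "spin": 0},
  {"grip": -1, "translation": [-0.032, 0, 0], "spin": 0},
  {"grip": -1, "translation": [-0.032, 0, 0], "spin": 0},
])

```text
clock: 8.05
tool_pos: [0.5216, 0.0998, 0.1844]
orientation: [[-0.06, -0.0, -0.998], [0.998, -0.0, -0.06], [-0.0, -1.0, 0.0]]
ft_force: [-1.0, 0.7, 0.4]
opening: 0.004
```

```bash
python3 go.py 0 -7 .185; python3 sc.py s9; python3 ov.py s9 -0.2 -.02 0.02
```

```text
t 8.05 pressXY mm [-0.1 -4.1] z 0.1844 spin need 0.01 F press [-0.91  0.78] 0.39 op 0.004 q [-0.02  0.48  1.73 -0.    0.93 -1.65]
world [0.5218 0.0969 0.185 ] tool shift [-0.0029 -0.0006 -0.0001]
[([329.1, 189.8, 14.0, 33.6], 0.41)]
```

View pics/ov_s9.png

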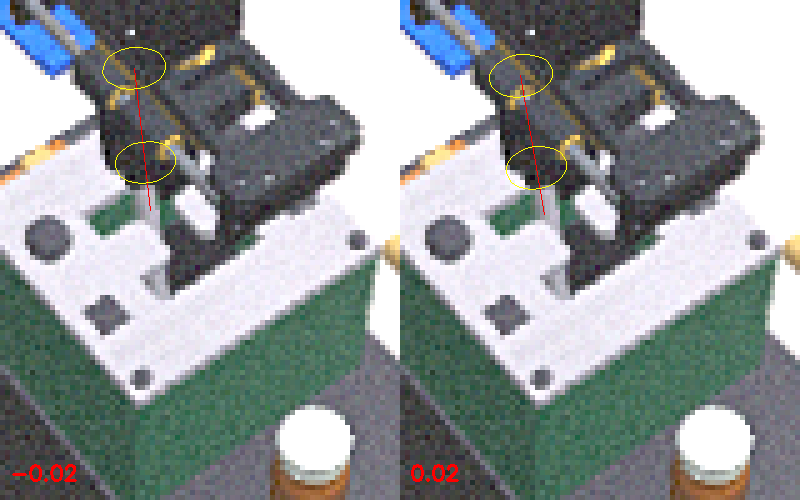

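Emit:
servo_tool([
  {"grip": -1, "translation": [-0.002, 0, 0], "spin": 0},
  {"grip": -1, "translation": [-0.003, 0, 0], "spin": 0},
  {"grip": -1, "translation": [-0.003, 0, 0], "spin": 0},
])

```text
clock: 8.55
tool_pos: [0.5219, 0.0975, 0.1845]
orientation: [[-0.06, 0.0, -0.998], [0.998, 0.0, -0.06], [0.0, -1.0, -0.0]]
ft_force: [0.6, 1.7, -0.4]
opening: 0.004
```

```bash
python3 go.py -62 36 .185; python3 sc.py s10; python3 ov.py s10 -0.2 -.02 0.02
```

```text
t 8.55 pressXY mm [ 0.1 -6.5] z 0.1845 spin need 0.04 F press [0.67 1.62] -0.45 op 0.004 q [-0.03  0.48  1.73  0.    0.93 -1.66]
world [0.4574 0.1361 0.185 ] tool shift [ 0.0425 -0.0005  0.0621]
[([327.9, 191.2, 12.9, 34.6], 0.53), ([322.0, 236.2, 149.7, 123.7], 0.54)]
```

View pics/ov_s10.png

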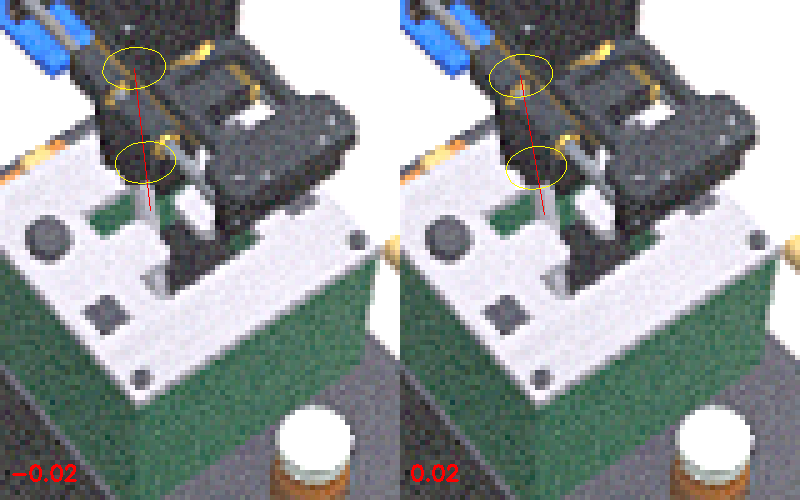

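Emit:
servo_tool([
  {"grip": -1, "translation": [0.025, 0, 0], "spin": 0},
  {"grip": -1, "translation": [0.035, 0, 0.02], "spin": 0},
  {"grip": -1, "translation": [0.035, 0, 0.064], "spin": 0},
  {"grip": -1, "translation": [0.02, 0, 0.064], "spin": 0},
  {"grip": -1, "translation": [-0.025, 0, 0.064], "spin": 0},
  {"grip": -1, "translation": [-0.03, 0, 0.064], "spin": 0},
  {"grip": -1, "translation": [-0.03, 0, 0.05], "spin": 0},
  {"grip": -1, "translation": [-0.03, 0, 0.038], "spin": 0},
  {"grip": -1, "translation": [-0.03, 0, 0.038], "spin": 0},
])

```text
clock: 9.65
tool_pos: [0.488, 0.0652, 0.1848]
orientation: [[-0.061, 0.003, -0.998], [0.998, -0.0, -0.061], [-0.001, -1.0, -0.003]]
ft_force: [-0.3, -0.3, 0.1]
opening: 0.004
```

```bash
python3 go.py -26 -36 .185; python3 sc.py s11; python3 ov.py s11 -0.2 0 0.02
```

```text
t 9.65 pressXY mm [-35.6 -36.7] z 0.1848 spin need 0.05 F press [-0.33 -0.27] 0.12 op 0.004 q [-0.09  0.43  1.82 -0.    0.88 -1.73]
world [0.4976 0.0664 0.185 ] tool shift [ 0.0007 -0.0001 -0.0097]
[([326.2, 186.2, 18.5, 50.2], 0.93), ([326.5, 186.6, 15.3, 46.5], 0.65), ([270.1, 161.8, 33.3, 46.4], 0.37)]
```

View pics/ov_s11.png

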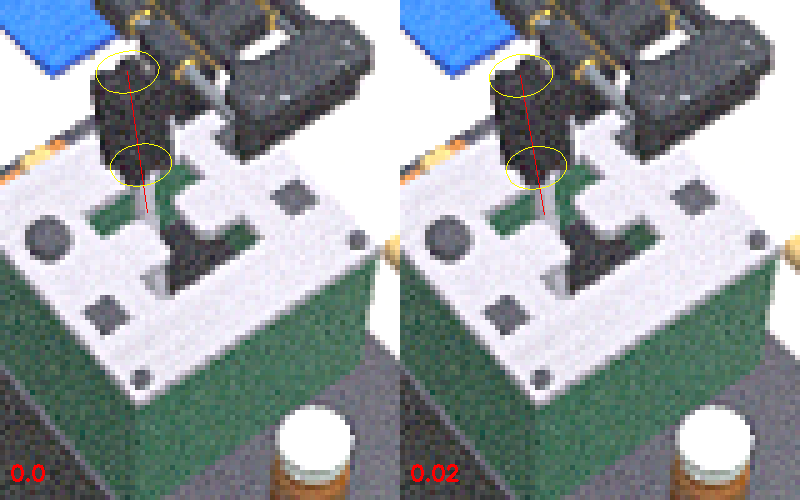

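Emit:
servo_tool([
  {"grip": -1, "translation": [0, 0, -0.006], "spin": 0},
  {"grip": -1, "translation": [0, 0, -0.012], "spin": 0},
  {"grip": -1, "translation": [0, 0, -0.018], "spin": 0},
  {"grip": -1, "translation": [0, 0, -0.024], "spin": 0},
  {"grip": -1, "translation": [0, 0, -0.03], "spin": 0},
  {"grip": -1, "translation": [0, 0, -0.036], "spin": 0},
  {"grip": -1, "translation": [0, 0, -0.04], "spin": 0},
  {"grip": -1, "translation": [0, 0, -0.04], "spin": 0},
])

```text
clock: 10.65
tool_pos: [0.5266, 0.0676, 0.1844]
orientation: [[-0.06, 0.001, -0.998], [0.998, -0.0, -0.06], [-0.0, -1.0, -0.001]]
ft_force: [0.2, 0.4, -0.5]
opening: 0.004
```

```bash
python3 go.py 14 -36 .185; python3 sc.py s12; python3 ov.py s12 -0.2 0.18 0.23
```

```text
t 10.65 pressXY mm [  3.  -36.6] z 0.1844 spin need 0.04 F press [0.25 0.41] -0.47 op 0.004 q [-0.08  0.48  1.73  0.    0.93 -1.71]
world [0.5375 0.0688 0.185 ] tool shift [ 0.0006 -0.0006 -0.011 ]
[([318.9, 181.3, 23.9, 24.0], 0.88), ([406.4, 223.3, 54.7, 53.6], 0.44), ([315.3, 183.2, 18.6, 23.1], 0.63)]
```

View pics/ov_s12.png

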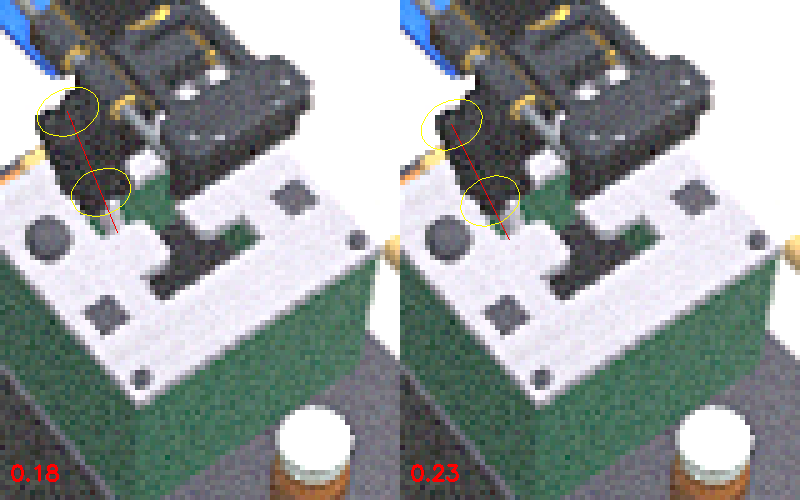

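Moving as expected (about 0.18 rad). I'll push on until the end stop shows as force.

Emit:
servo_tool([
  {"grip": -1, "translation": [0, 0, -0.004], "spin": 0},
  {"grip": -1, "translation": [0, 0, -0.008], "spin": 0},
  {"grip": -1, "translation": [0, 0, -0.011], "spin": 0},
  {"grip": -1, "translation": [0, 0, -0.011], "spin": 0},
])

```text
clock: 11.25
tool_pos: [0.5348, 0.0682, 0.184]
orientation: [[-0.061, -0.005, -0.998], [0.998, -0.0, -0.061], [0.0, -1.0, 0.005]]
ft_force: [-4.9, -1.2, 2.0]
opening: 0.01
```

```bash
python3 go.py 16 -36 .185
```

```text
t 11.25 pressXY mm [ 11.2 -36.4] z 0.184 spin need 0.06 F press [-4.91 -0.89] 2.0 op 0.01 q [-0.08  0.49  1.7  -0.    0.95 -1.71]
world [0.5395 0.0689 0.185 ] tool shift [ 0.0004 -0.001  -0.0048]
```

Emit:
servo_tool([
  {"grip": -1, "translation": [0, 0, -0.001], "spin": 0},
  {"grip": -1, "translation": [0, 0, -0.002], "spin": 0},
  {"grip": -1, "translation": [0, 0, -0.002], "spin": 0},
  {"grip": -1, "translation": [0, 0, -0.002], "spin": 0},
])

```text
clock: 11.65
tool_pos: [0.5352, 0.0683, 0.184]
orientation: [[-0.061, -0.008, -0.998], [0.998, -0.0, -0.061], [0.0, -1.0, 0.008]]
ft_force: [-7.4, -0.2, 3.2]
opening: 0.001
```

```bash
python3 go.py 16 -36 .185; python3 sc.py s13; python3 ov.py s13 -0.2 0.2 0.23
```

```text
t 11.65 pressXY mm [ 11.7 -36.3] z 0.184 spin need 0.07 F press [-7.41  0.27] 3.18 op 0.001 q [-0.08  0.49  1.7  -0.    0.96 -1.71]
world [0.5395 0.0689 0.185 ] tool shift [ 0.0003 -0.0011 -0.0043]
[([316.2, 186.0, 22.9, 24.6], 0.74), ([320.8, 234.1, 149.9, 131.5], 0.29), ([314.5, 185.4, 18.3, 26.5], 0.88)]
```

View pics/ov_s13.png

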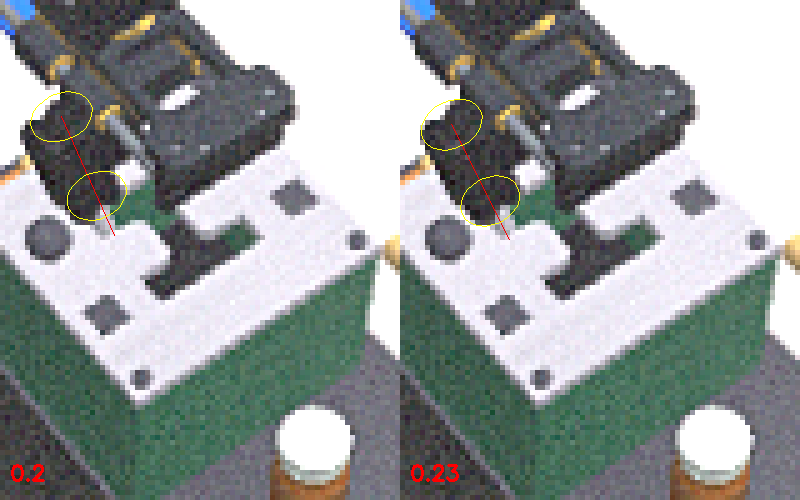

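Emit:
servo_tool([
  {"grip": -1, "translation": [0, 0, -0.002], "spin": 0},
  {"grip": -1, "translation": [0, 0, -0.003], "spin": 0},
  {"grip": -1, "translation": [0, 0, -0.003], "spin": 0},
])

```text
clock: 12.15
tool_pos: [0.5357, 0.0684, 0.1839]
orientation: [[-0.061, -0.014, -0.998], [0.998, -0.001, -0.061], [0.0, -1.0, 0.014]]
ft_force: [-11.8, -2.7, 6.7]
opening: 0.007
```

Emit:
servo_tool([
  {"grip": -1, "translation": [0, 0, 0.01], "spin": 0},
  {"grip": -1, "translation": [0, 0, 0.04], "spin": 0},
  {"grip": -1, "translation": [0, 0, 0.075], "spin": 0},
  {"grip": -1, "translation": [0, 0, 0.09], "spin": 0},
  {"grip": -1, "translation": [0, -0.05, 0.1], "spin": 0},
  {"grip": -1, "translation": [0, -0.1, 0.12], "spin": 0},
  {"grip": -1, "translation": [0, -0.1, 0.12], "spin": 0},
  {"grip": -1, "translation": [0, -0.1, 0.12], "spin": 0},
])

```text
clock: 12.95
tool_pos: [0.4234, 0.0612, 0.2864]
orientation: [[-0.06, 0.007, -0.998], [0.998, -0.001, -0.06], [-0.001, -1.0, -0.007]]
ft_force: [0.2, 0.7, -0.3]
opening: 0.009
```

```bash
python3 go.py; python3 sc.py s14; python3 ov.py s14 -0.2 0.2 0.23
python3 - <<'E'
from h import *
snap('top','t14.png')
E
```

```text
t 12.95 pressXY mm [-100.4  -36.8] z 0.2864 spin need 0.04 F press [0.25 0.72] -0.3 op 0.009 q [-0.12  0.19  1.85  0.    1.1  -1.75]
[([316.4, 183.9, 25.3, 22.1], 0.77), ([317.1, 150.1, 38.2, 34.1], 0.36), ([315.9, 182.9, 19.0, 26.6], 0.59)]
```

View pics/ov_s14.png

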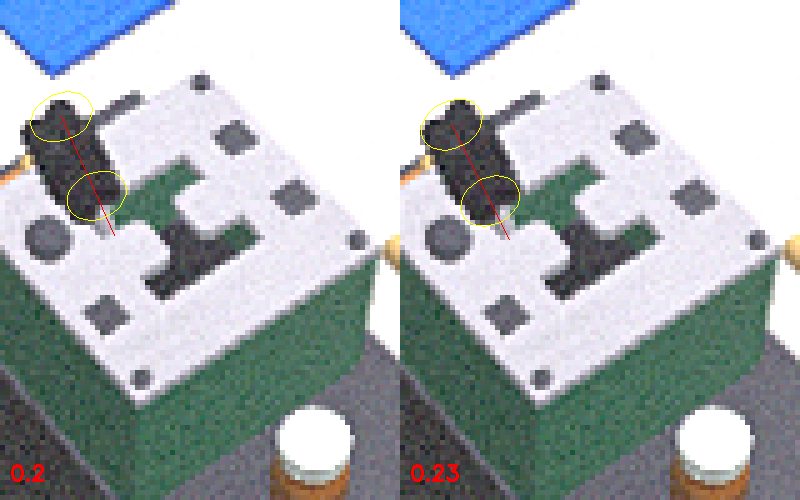

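View pics/s14.png

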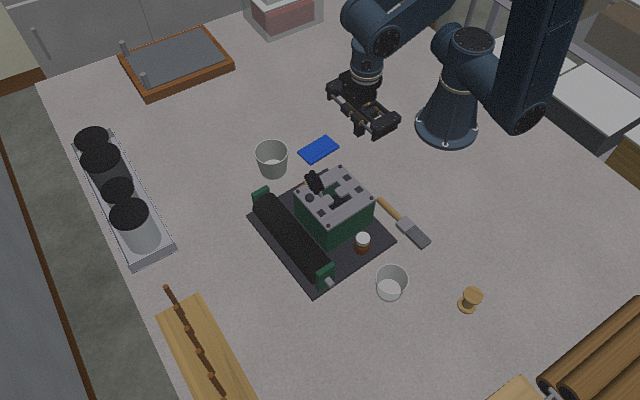

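```bash
python3 -c "
from rig import arm
print(arm.close_job())"
```

```text
the job is handed in; nothing more can be done
None
```

The lever is in the far-right slot, the one marked by the round-headed pin, and it stayed there after I backed the arm off. I handed the job in at about 13 s on the robot's clock.

**How it was done:** With the gripper shut, I pushed the grip only with the outside of the fingers:
1. From the near side, to line the lever up with the cross channel.
2. From the left, through the channel into the right slot.
3. From the near side, along the slot to its far end.

**Last checks:**
- **Home against the end:** the force rose from under 1 N to about 12 N. Over the last few millimetres commanded, the fingers moved forward only about 1 mm. The finger position at that point matches a forward tilt of about 0.23 rad.
- **Final picture:** after retracting, it shows the lever tilted far and right beside the pin. The jar, block, cup, tub, scraper, spool and brush look unmoved in the final overview, judged by eye. The measured contact force was back to about zero.
- **Small disagreement:** the lever model drawn over the final picture at 0.23 rad sits 1–2 pixels off the grip's top. I put that down to the lever's sideways play in the slot, and took the force and position readings as the proof that it is home.

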